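Bring the trowel level over the seedling tray

ROBOT

A 6-joint arm with a two-finger parallel gripper is mounted at the origin on the work surface. World frame = base frame: x ahead of the robot, y to its left, z up, the work surface at z = 0. Lengths are in m, angles in rad, forces in N, time in s.
With the tool pointing down it reaches from about 0.3 to 0.775 m from the base axis. Payload 14.6 kg.
Tool frame: the origin (TCP) lies between the finger pads, 19 mm behind the fingertips; this is the grasp point; z points along the fingers, y is the line along which they close (so a half turn about z gives the same grasp; the last joint's range is limited). The gripper opens to 85 mm and grips with 20 to 120 N. Pads are 22 mm wide; open, the fingers measure 114 mm over their backs; the gripper's body (76 mm by 85 mm) begins 54 mm behind the grasp point. The pads swing forward as they close: fully open they stand 13 mm farther back than shut.
Start: joints at [1.034, 0.3, 1.521, -0, 1.321, -0.067], TCP at [0.249, 0.49, 0.25] pointing down, gripper open.
Joint ranges: [-3.03, 3.03], [-0.79, 2.21], [0.23, 2.52], [-1.04, 4.18], [0, 3.07], [-2.55, 2.55]. Speed limits (rad/s): [2.22, 2.22, 2.57, 3.14, 3.14, 3.14].

INTERFACE

Orientations are given as a unit quaternion [x, y, z, w].
In Python, from station import bot gives the robot as it stands.
- The arm moves only by the tool play_rows, never from a script. Its argument "commands" is a list of rows, each an object of numbers: "hand": the opening, from 0 (shut) to 1 (fully open); "dx", "dy", "dz": the shift along the tool's x, y, z as a fraction of full scale; "turn": the turn about the tool's z as a fraction of full scale. A call has 1 to 12 rows; each row shifts and turns the commanded pose from where the row before left it, along the tool's axes as they then stand; what a row does not reach is not made up. Full scale, the value 1, is 0.06 m for a shift and pi/2 rad for a turn. A row lasts 1/8 s, in which the tool goes at most 62.5 mm and 10.7 degrees, less where a joint would pass 70% of its speed; a pose out of reach is approached as far as the arm can. A call with a number of a shift or a turn outside -1 to 1 is refused whole. A call with a gripper value outside its range is refused whole. The fingers move at their own pace and stop on an object; "squeeze" is the grip in N (left out, the last holds). Time passes only in rows, so rows that do not move let the fingers close. It gives the time, the measured TCP pose, the force, the opening and the grip force at its end, in the units of the state.
- bot.observe(): the state, without advancing time (a new reading comes with each control period).
- bot.camera(name): name is "scene" or "top" or "wrist"; returns the picture (420x560x3 uint8, red, green, blue); there is no depth.
- bot.camera_model(name): a dict with "fx", "fy", "cx", "cy" (pixels), "pose" (4x4, takes a point from camera to world coordinates); the wrist camera has in their place "hand_eye" (4x4, takes a point from camera to tool coordinates, whose origin is the TCP and whose axes are the flange's). Camera axes: x right, y up, looking along -z (the intrinsics and any distortion apply to the point x, -y, -z); pixel columns grow to the right and rows downward; lengths in m; the calibration is good to about 2 mm. The wrist camera is an equidistant fisheye: a pixel r from the principal point sees the ray r / f radians off the axis. A picture is of the moment at which its call begins: read the wrist's pose just before it. camera_model takes no time and is no camera call.
- bot.close_job(): hands the job in; it is judged then, once.
The state is a dict: "time_s": time; "qpos": joint angles; "joint_vel": joint speeds; "effort": joint torques, N m; "eef_pos": TCP position; "tool_rot": TCP orientation; "force": force on the tool from outside, world axes, zero at the start; "wrist_torque": the same for the moment, N m; "finger_gap": finger opening in m; "gripper_force": force on a finger pad.
Only numpy, scipy, OpenCV 4.12 (cv2) and the standard library are available. Lean on these libraries where they do the work, as an engineer would, in place of code of your own. Each camera call takes 0.05 s, during which the arm holds its last target. There are 200 camera calls.

TASK

Slide the wide-bladed trowel up out of its pocket in the sloping tool rack, turn it level with the hollow of its blade facing up, and finish while still holding it steady like that with the middle of its blade over the middle of the seedling tray, at least 10 cm above the tray's rim. Do not put it down or let go, do not touch the tray with it, and leave the other two tools and everything else on the bench where they are.

Things in the scene. Friction and masses are not known exactly. Their poses are not given: they have to be found in the camera images.
- trowel: Hand trowel, loose, 275 mm long, 0.14-0.28 kg, nose-heavy (centre of mass 106 mm from the origin towards the tip). Origin at the centre of its wooden handle (24 x 24 mm, flat sides, x -62 to +62 mm); x runs from blade tip to handle end, y across the blade, z out of the blade's hollow face. Starts in one of the rack's three pockets, tip down, hollow up, x rising at 45 degrees away from the robot.
- trowel_blade (a point): Middle of the blade, at trowel x = -152, z = -17 mm. The white-enamelled blade (all three tools are) is the widest: 73 mm wide, from x = -97 to its tip at x = -212 mm, underside 20 mm and turned-up edges about 8 mm below the handle's axis. Between handle and blade: ferrule 18 mm thick to x = -80 mm, then a thin neck.
- rack: Fixed dark steel rack, 278 mm wide (y), 120 mm tall, footprint x -115 to +90 mm; origin on the bench. Three pockets, middles at y = -91, 0, +91 mm, on an open sloping frame that rises 45 degrees towards rack +x, away from the robot. Tool tips rest on the stop at its low end, handles stick up past its top with nothing under them; handle centres at x = +46, z = 189 mm.
- rack_strap (a point): Middle of the rack's cross strap, over the middle pocket. The strap spans all pockets 40 to 60 mm up the slope from the stop, 29 mm above the frame; each pocket is 86 mm wide with walls to 80 mm up the slope. A tool comes out only by sliding up along the slope, and is clear of strap and walls after 90 mm.
- tray: Fixed black seedling tray, 200 x 260 mm (x, y), rim 45 mm above the bench, 4 x 5 round cells, seedlings standing up to 75 mm above the bench. Origin on the bench under its middle.
- fork: Three-tined hand fork with the same kind of wooden handle, 62 mm wide, in another pocket of the rack; origin and axes as the trowel's.
- lifter: Narrow flat seedling lifter with the same kind of wooden handle, blade 26 mm wide, in another pocket of the rack; origin and axes as the trowel's.
- clay_pot: Small terracotta pot, 90 mm across, 85 mm tall, bystander, loose on the bench; origin at the centre of its underside.
- jar: Glass jar with white cap, 70 mm across, 90 mm tall, bystander, loose on the bench; origin at the centre of its underside.
- bottle: White closed bottle, 66 mm across, 180 mm tall, bystander, loose on the bench; origin at the centre of its underside.
- bowl: Blue plastic bowl, 170 mm across, 70 mm tall, bystander, loose on the bench; origin at the centre of its underside.
- black_pot: Black plastic pot, 84 mm across, 75 mm tall, bystander, loose on the bench; origin at the centre of its underside.
- tin: Low metal tin, 74 mm across, 50 mm tall, bystander, loose on the bench; origin at the centre of its underside.

How it is judged:
On the way:
1. the trowel is drawn clear of the rack in the gripper (distance of trowel from where it was at the start of the episode above 0.09 m and contact force between trowel and rack below 0.3 N and contact force between trowel and the fingers above 1 N), for 0.1 s.
At the end, for the whole second after the job is handed in: Trowel held still in the fingers, hollow up, level within 0.2 rad, blade middle within 50 mm horizontally of the tray's middle and over 140 mm above the bench, touching neither rack nor tray; fork, lifter and six bystanders within 30 mm of where they began (angle between trowel's own z axis and vertical below 0.2 rad and height (world z) of trowel_blade above 0.14 m and horizontal distance between trowel_blade and tray below 0.05 m and contact force between trowel and the fingers above 2 N and contact force between trowel and rack below 0.3 N and contact force between trowel and tray below 0.3 N and linear speed of trowel below 0.03 m/s and angular speed of trowel below 0.2 rad/s and distance of each of fork, lifter, clay_pot, jar, bottle, bowl, black_pot, tin from where it was at the start of the episode below 0.03 m); the arm keeps its last pose, push and grip.
It fails at once if the trowel touches the seedling tray (contact force between trowel and tray above 1 N).
It fails at once if the fork or the lifter is moved by more than 30 mm (distance of any of fork, lifter from where it was at the start of the episode above 0.03 m).
It fails at once if a bystander on the bench is moved by more than 30 mm (distance of any of clay_pot, jar, bottle, bowl, black_pot, tin from where it was at the start of the episode above 0.03 m).
It also fails if it takes over 48 s, if anything falls off the work surface, if the arm or the gripper's body presses on something with over 40 N, if the wrist force passes 120 N, or if a joint passes its speed limit or range.

## Working session

There is one attempt and no reset: what is moved stays moved. The work goes in short steps, Python scripts to look and compute and a tool call to move; the robot and the scene stay as the last step left them, time stands still between calls to the robot, and variables do not carry over. Pictures are saved under pics/ and viewed, at most 13 in all, crops included, and the job is handed in when it is done.

Besides the shell and the picture viewer there is one more tool, called after ">>>" by a JSON object that holds its "fn" and its "kwargs". play_rows: Moves the arm, as the interface text tells. Its arguments: {"type":"object","properties":{"commands":{"type":"array","items":{"type":"object","properties":{"hand":{"type":"number"},"dx":{"type":"number","minimum":-1,"maximum":1},"dy":{"type":"number","minimum":-1,"maximum":1},"dz":{"type":"number","minimum":-1,"maximum":1},"turn":{"type":"number","minimum":-1,"maximum":1}}}},"squeeze":{"type":"number"}},"required":["commands"]}

```bash
mkdir -p pics
python3 - <<'E'
from station import bot
import cv2,numpy as np
np.set_printoptions(precision=4,suppress=True)
for n in ["scene","top"]:
    im=bot.camera(n); cv2.imwrite(f"pics/{n}0.png",im[:,:,::-1]); print(n,bot.camera_model(n))
print(bot.camera_model("wrist")); print(bot.observe())
E
ls
```

```text
scene {'fx': 478.9986168217766, 'fy': 478.9986168217766, 'cx': 282.1601572512051, 'cy': 208.18334478926562, 'pose': array([[ 0.4199, -0.7654,  0.4878,  1.3813],
       [ 0.9076,  0.3529, -0.2275, -0.393 ],
       [ 0.002 ,  0.5382,  0.8428,  1.5427],
       [ 0.    ,  0.    ,  0.    ,  1.    ]])}
top {'fx': 427.547431941549, 'fy': 427.547431941549, 'cx': 281.6876618486335, 'cy': 218.091766066871, 'pose': array([[-0.0219,  0.9923, -0.1223,  0.3976],
       [-0.9998, -0.0213,  0.0065,  0.0027],
       [ 0.0038,  0.1224,  0.9925,  1.5471],
       [ 0.    ,  0.    ,  0.    ,  1.    ]])}
{'fx': 325.19226210127806, 'fy': 325.19226210127806, 'cx': 276.5194311182014, 'cy': 210.76392798186467, 'hand_eye': array([[ 0.0003,  0.9628,  0.2704,  0.0688],
       [ 1.    , -0.0005,  0.0007, -0.0002],
       [ 0.0008,  0.2704, -0.9628, -0.1242],
       [ 0.    ,  0.    ,  0.    ,  1.    ]])}
{'time_s': 0.1, 'qpos': array([ 1.0344,  0.3004,  1.5215,  0.    ,  1.3207, -0.0666]), 'joint_vel': array([ 0.0005, -0.0028, -0.003 ,  0.0018, -0.0011,  0.0009]), 'effort': array([  0.0004, -54.4378, -36.2371,  -0.0001,   0.003 ,   0.    ]), 'eef_pos': array([0.2489, 0.4902, 0.2495]), 'tool_rot': array([ 0.2327,  0.9725, -0.0005, -0.0002]), 'force': array([-0.7798, -0.0476,  0.3015]), 'wrist_torque': array([-0.017 , -0.0213, -0.0038]), 'gripper_force': 0.0, 'finger_gap': 0.08526402887863282}
pics
```

View pics/scene0.png

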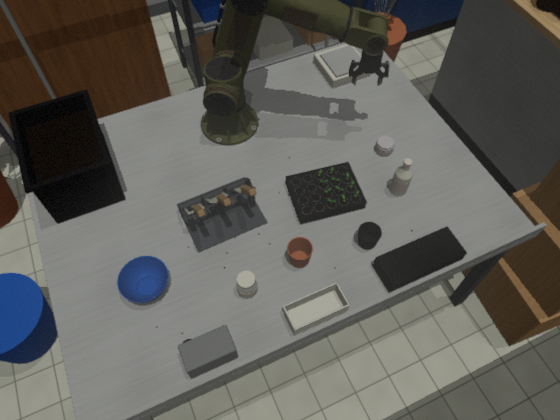

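View pics/top0.png

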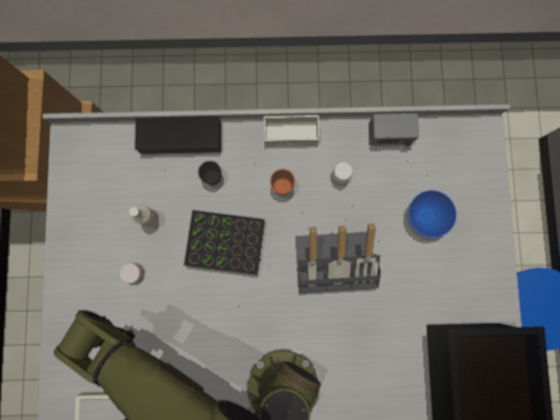

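The top view shows the wide blade in the middle pocket at about (340,270), with the lifter to its left (312,270) and the fork to its right (367,266). The tray is at about (225,242) and looks slightly rotated. Next I measure the handles, the tray and the bystanders.

```bash
cat > h.py <<'E'
import numpy as np,cv2
from station import bot
np.set_printoptions(precision=4,suppress=True)
def ray(n,u,v):
    m=bot.camera_model(n);P=m["pose"]
    return P[:3,3],P[:3,:3]@np.array([(u-m["cx"])/m["fx"],-(v-m["cy"])/m["fy"],-1])
def onz(n,u,v,z):
    o,d=ray(n,u,v); return o+d*(z-o[2])/d[2]
def tri(uv1,uv2):
    (a,d),(b,e)=ray("top",*uv1),ray("scene",*uv2)
    s=np.linalg.lstsq(np.c_[d,-e],b-a,rcond=None)[0]; p,q=a+d*s[0],b+e*s[1]
    return (p+q)/2,np.linalg.norm(p-q)
E
python3 - <<'E'
from h import *
def blobs(n,box):
    im=cv2.imread(f"pics/{n}0.png"); hsv=cv2.cvtColor(im,cv2.COLOR_BGR2HSV)
    m=cv2.inRange(hsv,(8,90,70),(22,255,255)); x0,y0,x1,y1=box; k=np.zeros_like(m); k[y0:y1,x0:x1]=m[y0:y1,x0:x1]
    c,_=cv2.findContours(k,cv2.RETR_EXTERNAL,cv2.CHAIN_APPROX_NONE)
    return sorted([(cv2.contourArea(q),cv2.minAreaRect(q)) for q in c if cv2.contourArea(q)>15],key=lambda t:t[1][0][0])
T=blobs("top",(295,215,385,265)); S=blobs("scene",(180,175,270,225))
for t in T: print("top",t,onz("top",*t[1][0],.195))
for t in S: print("scene",t,onz("scene",*t[1][0],.195))
for nm,c in dict(tl=(194,210),tr=(265,218),br=(259,275),bl=(185,267)).items(): print(nm,onz("top",*c,.045))
for nm,c,z in [("clay",(283,182),.08),("jarcap",(131,273),.05),("bottle",(140,214),.1),("wjar",(343,172),.09),("bowl",(432,214),.05),("black",(210,173),.07),("rackFL",(299,291),.0),("rackFR",(379,287),.0),("box",(430,325),.0),("free",(90,330),0),("edgeL",(45,300),0)]: print(nm,onz("top",*c,z))
a=cv2.imread("pics/top0.png")[195:300,175:395]; cv2.imwrite("pics/c1.png",cv2.resize(a,None,fx=3.6,fy=3.6,interpolation=cv2.INTER_CUBIC))
E
```

```text
top (170.5, ((312.5, 243.5), (31.0, 7.0), 90.0)) [ 0.4811 -0.1017  0.195 ]
top (176.5, ((341.19915771484375, 242.0133056640625), (7.317090034484863, 30.332664489746094), 3.814074993133545)) [ 0.4838 -0.1928  0.195 ]
top (160.5, ((369.51898193359375, 240.00218200683594), (6.38074254989624, 30.604639053344727), 6.581944942474365)) [ 0.4882 -0.2828  0.195 ]
scene (56.0, ((198.94595336914062, 209.82432556152344), (13.13598346710205, 6.393620491027832), 54.462318420410156)) [ 0.4911 -0.2836  0.195 ]
scene (55.0, ((224.21377563476562, 198.86550903320312), (13.868596076965332, 6.975820541381836), 48.366458892822266)) [ 0.4853 -0.1914  0.195 ]
scene (49.5, ((248.7723846435547, 188.6310272216797), (13.619460105895996, 6.560593605041504), 41.633541107177734)) [ 0.4812 -0.0998  0.195 ]
tl [0.6182 0.3032 0.045 ]
tr [0.5842 0.052  0.045 ]
br [0.3847 0.0763 0.045 ]
bl [0.4181 0.3339 0.045 ]
clay [ 0.7053 -0.0142  0.08  ]
jarcap [0.4014 0.5198 0.05  ]
bottle [0.6003 0.4761 0.1   ]
wjar [ 0.7342 -0.2237  0.09  ]
bowl [ 0.5852 -0.5389  0.05  ]
black [0.7451 0.2422 0.07  ]
rackFL [ 0.3246 -0.0634  0.    ]
rackFR [ 0.3324 -0.35    0.    ]
box [ 0.1955 -0.5241  0.    ]
free [0.2052 0.6772 0.    ]
edgeL [0.313  0.8402 0.    ]
```

View pics/c1.png

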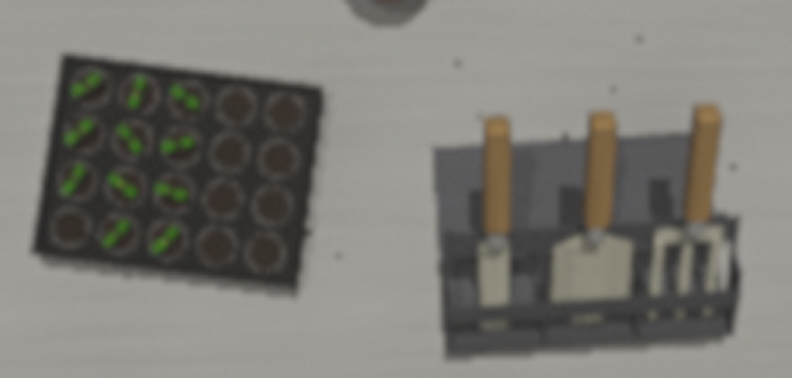

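The crop confirms it: the wide trowel is in the middle pocket (crop (600,170), blade at (592,270)), and the tray is rotated about 8°. I raise the arm, turn it, and go above the trowel handle.

>>> {"fn": "play_rows", "kwargs": {"commands": [{"dz": -0.5,"turn": -0.082,"hand": 1},{"dz": -0.5,"turn": -0.082,"hand": 1},{"dz": -0.5,"turn": -0.082,"hand": 1},{"dz": -0.5,"turn": -0.081,"hand": 1},{"dx": -0.215,"dy": -0.72,"hand": 1},{"dx": -0.215,"dy": -0.72,"hand": 1},{"dx": -0.215,"dy": -0.72,"hand": 1},{"dx": -0.215,"dy": -0.72,"hand": 1},{"dx": -0.215,"dy": -0.72,"hand": 1},{"dx": -0.215,"dy": -0.72,"hand": 1},{"dx": -0.215,"dy": -0.72,"hand": 1},{"dx": -0.215,"dy": -0.72,"hand": 1}]}}

```text
schema error: expected keys hand, dx, dy, dz, turn
```

>>> {"fn": "play_rows", "kwargs": {"commands": [{"dx": -0.215,"dy": -0.72,"hand": 1},{"dx": -0.215,"dy": -0.72,"hand": 1},{"dx": -0.215,"dy": -0.72,"hand": 1},{"dx": -0.215,"dy": -0.72,"hand": 1},{"dx": -0.215,"dy": -0.72,"hand": 1},{"dx": -0.215,"dy": -0.72,"hand": 1},{"hand": 1},{"hand": 1}]}}

```text
schema error: expected keys hand, dx, dy, dz, turn
```

>>> {"fn": "play_rows", "kwargs": {"commands": [{"dx": 0,"dy": 0,"dz": -0.5,"turn": -0.082,"hand": 1},{"dx": 0,"dy": 0,"dz": -0.5,"turn": -0.082,"hand": 1},{"dx": 0,"dy": 0,"dz": -0.5,"turn": -0.082,"hand": 1},{"dx": 0,"dy": 0,"dz": -0.5,"turn": -0.081,"hand": 1},{"dx": -0.215,"dy": -0.72,"dz": 0,"turn": 0,"hand": 1},{"dx": -0.215,"dy": -0.72,"dz": 0,"turn": 0,"hand": 1},{"dx": -0.215,"dy": -0.72,"dz": 0,"turn": 0,"hand": 1},{"dx": -0.215,"dy": -0.72,"dz": 0,"turn": 0,"hand": 1},{"dx": -0.215,"dy": -0.72,"dz": 0,"turn": 0,"hand": 1},{"dx": -0.215,"dy": -0.72,"dz": 0,"turn": 0,"hand": 1},{"dx": -0.215,"dy": -0.72,"dz": 0,"turn": 0,"hand": 1},{"dx": -0.215,"dy": -0.72,"dz": 0,"turn": 0,"hand": 1}]}}

```text
time_s: 1.6
eef_pos: [0.3674, 0.1482, 0.3699]
tool_rot: [-0.022, 1.0, -0.0, -0.0]
force: [1.0, 0.1, -0.6]
finger_gap: 0.0853
gripper_force: 0.0
```

>>> {"fn": "play_rows", "kwargs": {"commands": [{"dx": -0.215,"dy": -0.72,"dz": 0,"turn": 0,"hand": 1},{"dx": -0.215,"dy": -0.72,"dz": 0,"turn": 0,"hand": 1},{"dx": -0.215,"dy": -0.72,"dz": 0,"turn": 0,"hand": 1},{"dx": -0.215,"dy": -0.72,"dz": 0,"turn": 0,"hand": 1},{"dx": -0.215,"dy": -0.72,"dz": 0,"turn": 0,"hand": 1},{"dx": -0.215,"dy": -0.72,"dz": 0,"turn": 0,"hand": 1},{"dx": 0,"dy": 0,"dz": 0,"turn": 0,"hand": 1},{"dx": 0,"dy": 0,"dz": 0,"turn": 0,"hand": 1}]}}

```text
time_s: 2.6
eef_pos: [0.4557, -0.1056, 0.3698]
tool_rot: [-0.022, 1.0, 0.0, -0.0]
force: [0.1, 0.7, 0.2]
finger_gap: 0.0858
gripper_force: 0.0
```

Run:
```python
from h import *
s=bot.observe(); print(s); im=bot.camera("wrist"); cv2.imwrite("pics/w1.png",im[:,:,::-1])
```

```text
{'time_s': 2.6, 'qpos': array([-0.306 ,  0.0468,  1.5423,  0.0002,  1.5532, -1.9204]), 'joint_vel': array([ 0.0186, -0.0136,  0.0029,  0.0017, -0.0027,  0.0019]), 'effort': array([ -1.2591, -40.0206, -38.3404,  -0.0424,  -0.0248,  -0.0528]), 'eef_pos': array([ 0.4557, -0.1056,  0.3698]), 'tool_rot': array([-0.0218,  0.9998,  0.0002, -0.0003]), 'force': array([0.0777, 0.7331, 0.2378]), 'wrist_torque': array([-0.053 , -0.0278, -0.0365]), 'gripper_force': 0.0, 'finger_gap': 0.08576090429023615}
```

View pics/w1.png

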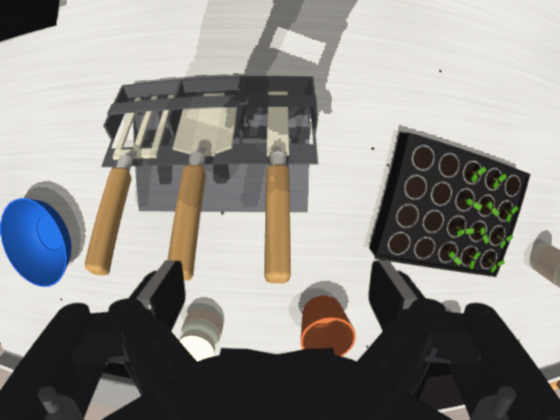

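The wrist view clearly shows the three handles; the trowel's runs from its ferrule at about (197,162) to its end at (181,272). I use it to refine the pose.

```bash
cat >> h.py <<'E'
from scipy.spatial.transform import Rotation as Rn
def wray(s,u,v):
    m=bot.camera_model("wrist");H=m["hand_eye"];R=Rn.from_quat(s["tool_rot"]).as_matrix()
    x,y=u-m["cx"],v-m["cy"];r=np.hypot(x,y);t=r/m["fx"]
    d=np.array([np.sin(t)*x/r,-np.sin(t)*y/r,-np.cos(t)])
    return s["eef_pos"]+R@H[:3,3],R@H[:3,:3]@d
def wz(s,u,v,z):
    o,d=wray(s,u,v); return o+d*(z-o[2])/d[2]
E
python3 - <<'E'
from h import *
s=bot.observe()
hsv=cv2.cvtColor(cv2.imread("pics/w1.png"),cv2.COLOR_BGR2HSV); m=cv2.inRange(hsv,(8,90,70),(25,255,255)); m[290:]=0
c,_=cv2.findContours(m,cv2.RETR_EXTERNAL,cv2.CHAIN_APPROX_NONE)
for q in c:
    if cv2.contourArea(q)>500:
        p=q[:,0,:].astype(float); k=np.argsort(p[:,1])
        rows=[]
        for v in (int(p[:,1].min())+6,int(p[:,1].mean()),int(p[:,1].max())-14):
            xs=np.where(m[v])[0]; xs=xs[(xs>=p[:,0].min())&(xs<=p[:,0].max())]; rows.append((xs.mean(),v,xs.max()-xs.min()))
        print(cv2.minAreaRect(q),rows)
        # intersect with planes: lower end height .145+.0085, upper .233+.0085 (top surface)
        print(wz(s,rows[0][0],p[:,1].min(),.1535), wz(s,rows[2][0],p[:,1].max()-12,.2415))
E
```

```text
((107.40203094482422, 220.2771453857422), (24.670642852783203, 109.81681823730469), 13.134021759033203) [(np.float64(119.0), 174, np.int64(18)), (np.float64(107.0), 221, np.int64(22)), (np.float64(98.0), 260, np.int64(24))]
[ 0.4397 -0.2864  0.1535] [ 0.5161 -0.2734  0.2415]
((277.0, 223.5), (117.0, 24.0), 90.0) [(np.float64(277.5), 171, np.int64(21)), (np.float64(277.0), 223, np.int64(22)), (np.float64(277.0), 268, np.int64(24))]
[ 0.4323 -0.1054  0.1535] [ 0.5106 -0.1025  0.2415]
((185.64053344726562, 221.3157958984375), (25.959535598754883, 115.1083755493164), 7.275004863739014) [(np.float64(193.0), 171, np.int64(20)), (np.float64(185.5), 221, np.int64(23)), (np.float64(187.0), 265, np.int64(10))]
[ 0.4353 -0.1963  0.1535] [ 0.5126 -0.1817  0.2415]
```

>>> {"fn": "play_rows", "kwargs": {"commands": [{"dx": -0.146,"dy": -0.487,"dz": 0,"turn": 0,"hand": 1},{"dx": -0.146,"dy": -0.487,"dz": 0,"turn": 0,"hand": 1},{"dx": -0.146,"dy": -0.487,"dz": 0,"turn": 0,"hand": 1},{"dx": 0,"dy": 0,"dz": 0.5,"turn": 0,"hand": 1},{"dx": 0,"dy": 0,"dz": 0.5,"turn": 0,"hand": 1},{"dx": 0,"dy": 0,"dz": 0.5,"turn": 0,"hand": 1},{"dx": 0,"dy": 0,"dz": 0,"turn": 0,"hand": 1},{"dx": 0,"dy": 0,"dz": 0,"turn": 0,"hand": 1}]}}

```text
time_s: 3.65
eef_pos: [0.4864, -0.1919, 0.2816]
tool_rot: [-0.022, 1.0, -0.0, 0.001]
force: [-0.6, 0.3, 1.2]
finger_gap: 0.0852
gripper_force: 0.0
```

Run:
```python
from h import *
s=bot.observe(); print(s["eef_pos"],s["tool_rot"]); im=bot.camera("wrist"); cv2.imwrite("pics/w2.png",im[:,:,::-1])
```

```text
[ 0.4864 -0.1919  0.2816] [-0.0223  0.9998 -0.0004  0.0008]
```

View pics/w2.png

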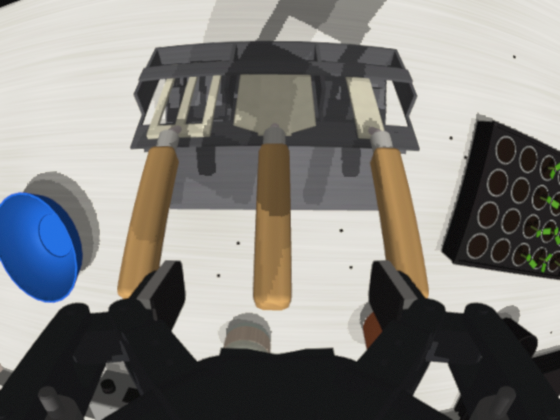

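The handle sits centred at u≈273 between the fingers (mid 276). Next is to descend and grip.

>>> {"fn": "play_rows", "kwargs": {"commands": [{"dx": 0,"dy": 0,"dz": 0.357,"turn": 0,"hand": 1},{"dx": 0,"dy": 0,"dz": 0.357,"turn": 0,"hand": 1},{"dx": 0,"dy": 0,"dz": 0.357,"turn": 0,"hand": 1},{"dx": 0,"dy": 0,"dz": 0.357,"turn": 0,"hand": 1},{"dx": 0,"dy": 0,"dz": 0,"turn": 0,"hand": 1}]}}

```text
time_s: 4.32
eef_pos: [0.486, -0.1922, 0.1943]
tool_rot: [-0.022, 1.0, 0.0, -0.0]
force: [0.3, -0.6, 0.4]
finger_gap: 0.0855
gripper_force: 0.0
```

>>> {"fn": "play_rows", "kwargs": {"commands": [{"dx": 0,"dy": 0,"dz": 0,"turn": 0,"hand": 0},{"dx": 0,"dy": 0,"dz": 0,"turn": 0,"hand": 0},{"dx": 0,"dy": 0,"dz": 0,"turn": 0,"hand": 0},{"dx": 0,"dy": 0,"dz": 0,"turn": 0,"hand": 0},{"dx": 0,"dy": 0,"dz": 0,"turn": 0,"hand": 0},{"dx": 0,"dy": 0,"dz": 0,"turn": 0,"hand": 0},{"dx": 0,"dy": 0,"dz": 0,"turn": 0,"hand": 0},{"dx": 0,"dy": 0,"dz": 0,"turn": 0,"hand": 0}], "squeeze": 80}}

```text
time_s: 5.32
eef_pos: [0.4863, -0.1925, 0.1948]
tool_rot: [-0.022, 1.0, -0.0, 0.001]
force: [1.5, -0.7, 4.9]
finger_gap: 0.0227
gripper_force: 78.3
```

>>> {"fn": "play_rows", "kwargs": {"commands": [{"dx": -0.12,"dy": 0,"dz": -0.12,"turn": 0,"hand": 0},{"dx": -0.12,"dy": 0,"dz": -0.12,"turn": 0,"hand": 0},{"dx": -0.12,"dy": 0,"dz": -0.12,"turn": 0,"hand": 0},{"dx": -0.12,"dy": 0,"dz": -0.12,"turn": 0,"hand": 0}]}}

```text
time_s: 5.82
eef_pos: [0.5152, -0.191, 0.2235]
tool_rot: [-0.022, 1.0, 0.0, -0.0]
force: [-3.5, 0.2, -0.8]
finger_gap: 0.0229
gripper_force: 78.3
```

>>> {"fn": "play_rows", "kwargs": {"commands": [{"dx": -0.16,"dy": 0,"dz": -0.16,"turn": 0,"hand": 0},{"dx": -0.16,"dy": 0,"dz": -0.16,"turn": 0,"hand": 0},{"dx": -0.16,"dy": 0,"dz": -0.16,"turn": 0,"hand": 0},{"dx": -0.16,"dy": 0,"dz": -0.16,"turn": 0,"hand": 0},{"dx": -0.16,"dy": 0,"dz": -0.16,"turn": 0,"hand": 0},{"dx": -0.16,"dy": 0,"dz": -0.16,"turn": 0,"hand": 0},{"dx": -0.16,"dy": 0,"dz": -0.16,"turn": 0,"hand": 0},{"dx": 0,"dy": 0,"dz": 0,"turn": 0,"hand": 0}]}}

```text
time_s: 6.82
eef_pos: [0.5828, -0.188, 0.2909]
tool_rot: [-0.022, 1.0, -0.0, 0.001]
force: [-0.3, -0.4, -2.7]
finger_gap: 0.0228
gripper_force: 78.5
```

Run:
```python
from h import *
s=bot.observe(); print(s["eef_pos"],s["force"],s["wrist_torque"]); im=bot.camera("wrist"); cv2.imwrite("pics/w3.png",im[:,:,::-1])
```

```text
[ 0.5828 -0.188   0.2909] [-0.2648 -0.3988 -2.6656] [-0.0289 -0.1335 -0.0066]
```

View pics/w3.png

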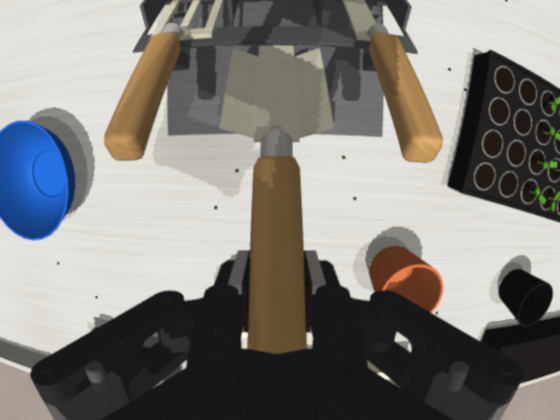

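The trowel is free of the rack and held at about 45° between the neighbouring handles. The tool always points down, so I will level the trowel by pivoting it in the pads against open bench near (0.25, 0.60), without letting go.

Run:
```python
from h import *
from scipy.optimize import fsolve
# 2D: tool x angle th, tool y = x rotated -90 (z down); turn + => th decreases
def run(p,N,x0,th,dth):
    x=np.array(x0,float);P=[]
    for i in range(N):
        ex=np.array([np.cos(th),np.sin(th)]);ey=np.array([np.sin(th),-np.cos(th)])
        x=x+p[0]*ex+p[1]*ey; th+=dth/N; P.append(x)
    return x,P
N=18;x0=[.5828,-.188];th=np.pi+.0436;dth=np.pi/2-.0436
goal=np.array([.25,.60])
p=fsolve(lambda p:run(p,N,x0,th,dth)[0]-goal,[0,.03])
print(p/.06,-dth/N/(np.pi/2)); print(np.array(run(p,N,x0,th,dth)[1])[::3])
```

```text
[-0.3122  0.8167] -0.05401352099582074
[[ 0.5994 -0.1382]
 [ 0.6231  0.017 ]
 [ 0.607   0.1731]
 [ 0.5522  0.3202]
 [ 0.462   0.4488]
 [ 0.3424  0.5504]]
```

>>> {"fn": "play_rows", "kwargs": {"commands": [{"dx": 0,"dy": 0,"dz": -0.4,"turn": 0,"hand": 0},{"dx": 0,"dy": 0,"dz": -0.55,"turn": 0,"hand": 0},{"dx": 0,"dy": 0,"dz": -0.55,"turn": 0,"hand": 0},{"dx": 0,"dy": 0,"dz": -0.55,"turn": 0,"hand": 0},{"dx": 0,"dy": 0,"dz": -0.4,"turn": 0,"hand": 0}]}}

```text
time_s: 7.5
eef_pos: [0.5817, -0.1881, 0.4385]
tool_rot: [-0.022, 1.0, -0.0, 0.0]
force: [0.1, 0.3, -2.3]
finger_gap: 0.0227
gripper_force: 78.6
```

>>> {"fn": "play_rows", "kwargs": {"commands": [{"dx": -0.312,"dy": 0.817,"dz": 0,"turn": -0.054,"hand": 0},{"dx": -0.312,"dy": 0.817,"dz": 0,"turn": -0.054,"hand": 0},{"dx": -0.312,"dy": 0.817,"dz": 0,"turn": -0.054,"hand": 0},{"dx": -0.312,"dy": 0.817,"dz": 0,"turn": -0.054,"hand": 0},{"dx": -0.312,"dy": 0.817,"dz": 0,"turn": -0.054,"hand": 0},{"dx": -0.312,"dy": 0.817,"dz": 0,"turn": -0.054,"hand": 0},{"dx": -0.312,"dy": 0.817,"dz": 0,"turn": -0.054,"hand": 0},{"dx": -0.312,"dy": 0.817,"dz": 0,"turn": -0.054,"hand": 0},{"dx": -0.312,"dy": 0.817,"dz": 0,"turn": -0.054,"hand": 0}]}}

```text
time_s: 8.62
eef_pos: [0.5728, 0.2744, 0.4366]
tool_rot: [-0.394, 0.919, 0.0, -0.0]
force: [-0.7, -0.1, -3.6]
finger_gap: 0.0228
gripper_force: 79.0
```

>>> {"fn": "play_rows", "kwargs": {"commands": [{"dx": -0.312,"dy": 0.817,"dz": 0,"turn": -0.054,"hand": 0},{"dx": -0.312,"dy": 0.817,"dz": 0,"turn": -0.054,"hand": 0},{"dx": -0.312,"dy": 0.817,"dz": 0,"turn": -0.054,"hand": 0},{"dx": -0.312,"dy": 0.817,"dz": 0,"turn": -0.054,"hand": 0},{"dx": -0.312,"dy": 0.817,"dz": 0,"turn": -0.054,"hand": 0},{"dx": -0.312,"dy": 0.817,"dz": 0,"turn": -0.054,"hand": 0},{"dx": -0.312,"dy": 0.817,"dz": 0,"turn": -0.054,"hand": 0},{"dx": -0.312,"dy": 0.817,"dz": 0,"turn": -0.054,"hand": 0},{"dx": -0.312,"dy": 0.817,"dz": 0,"turn": -0.054,"hand": 0},{"dx": 0,"dy": 0,"dz": 0,"turn": 0,"hand": 0},{"dx": 0,"dy": 0,"dz": 0,"turn": 0,"hand": 0}]}}

```text
time_s: 10.0
eef_pos: [0.2489, 0.5998, 0.437]
tool_rot: [-0.707, 0.707, -0.0, -0.0]
force: [0.7, -1.5, -2.8]
finger_gap: 0.0229
gripper_force: 79.3
```

Run:
```python
from h import *
s=bot.observe(); print(s["eef_pos"],s["tool_rot"],s["force"],s["wrist_torque"],s["qpos"]); a=[cv2.resize(bot.camera(n)[:,:,::-1],(400,300)) for n in ("wrist","scene")]; cv2.imwrite("pics/w4.png",np.hstack(a))
```

```text
[0.2489 0.5998 0.437 ] [-0.7069  0.7073 -0.0001 -0.0001] [ 0.7082 -1.5209 -2.7684] [ 0.1968 -0.0799 -0.0034] [ 1.1211  0.5034  0.8191 -0.0002  1.8194 -2.02  ]
```

View pics/w4.png

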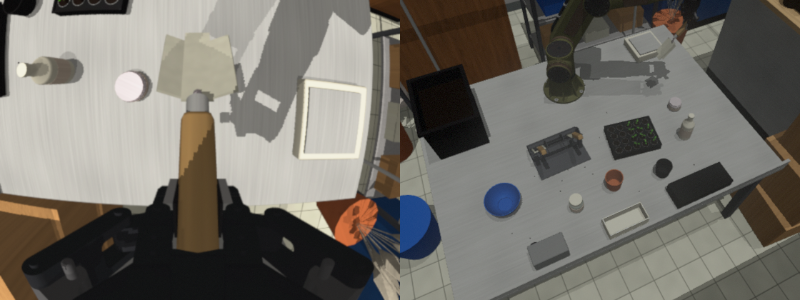

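The trowel hangs tip-down over open bench: the jar is at left (130,85) and the empty box at right (330,120), both well clear. I lower to just above bench contact, then press down with the tip roughly fixed.

>>> {"fn": "play_rows", "kwargs": {"commands": [{"dx": 0,"dy": 0,"dz": 0.5,"turn": 0,"hand": 0},{"dx": 0,"dy": 0,"dz": 0.65,"turn": 0,"hand": 0},{"dx": 0,"dy": 0,"dz": 0.65,"turn": 0,"hand": 0},{"dx": 0,"dy": 0,"dz": 0.65,"turn": 0,"hand": 0},{"dx": 0,"dy": 0,"dz": 0.65,"turn": 0,"hand": 0},{"dx": 0,"dy": 0,"dz": 0.5,"turn": 0,"hand": 0},{"dx": 0,"dy": 0,"dz": 0.4,"turn": 0,"hand": 0},{"dx": 0,"dy": 0,"dz": 0,"turn": 0,"hand": 0}], "squeeze": 50}}

```text
time_s: 11.1
eef_pos: [0.2494, 0.5989, 0.1955]
tool_rot: [-0.706, 0.708, -0.001, -0.002]
force: [-0.2, 0.6, -3.0]
finger_gap: 0.0232
gripper_force: 79.1
```

>>> {"fn": "play_rows", "kwargs": {"commands": [{"dx": -0.19,"dy": 0,"dz": 0.22,"turn": 0,"hand": 0},{"dx": -0.19,"dy": 0,"dz": 0.22,"turn": 0,"hand": 0},{"dx": -0.17,"dy": 0,"dz": 0.22,"turn": 0,"hand": 0},{"dx": 0,"dy": 0,"dz": 0,"turn": 0,"hand": 0}]}}

```text
time_s: 11.6
eef_pos: [0.2487, 0.6348, 0.1581]
tool_rot: [0.707, -0.707, -0.0, -0.001]
force: [1.9, 3.5, 5.8]
finger_gap: 0.0228
gripper_force: 79.2
```

>>> {"fn": "play_rows", "kwargs": {"commands": [{"dx": -0.15,"dy": 0,"dz": 0.22,"turn": 0,"hand": 0},{"dx": -0.13,"dy": 0,"dz": 0.22,"turn": 0,"hand": 0},{"dx": -0.12,"dy": 0,"dz": 0.22,"turn": 0,"hand": 0},{"dx": 0,"dy": 0,"dz": 0,"turn": 0,"hand": 0}]}}

```text
time_s: 12.1
eef_pos: [0.2484, 0.658, 0.1173]
tool_rot: [0.707, -0.707, 0.0, -0.0]
force: [-0.7, 1.5, 0.8]
finger_gap: 0.0231
gripper_force: 74.1
```

Run:
```python
from h import *
s=bot.observe(); print(s["eef_pos"],s["force"],s["wrist_torque"],s["gripper_force"]); a=[cv2.resize(bot.camera("wrist")[:,:,::-1],(400,300)),cv2.resize(bot.camera("scene")[20:140,280:440,::-1],(400,300))]; cv2.imwrite("pics/w5.png",np.hstack(a))
```

```text
[0.2484 0.658  0.1173] [-0.7391  1.5033  0.7881] [-0.0917 -0.0234  0.0436] 74.11371231079102
```

View pics/w5.png

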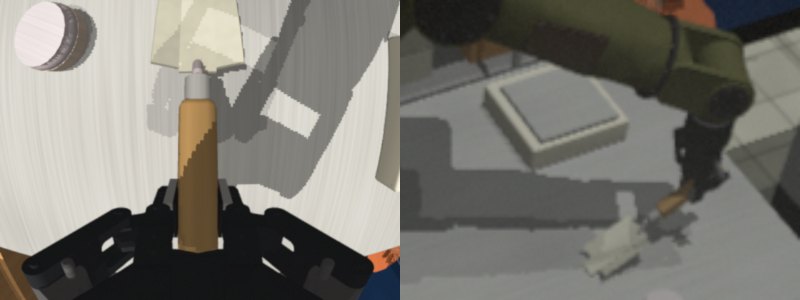

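It pivots as planned: the blade has swung up and the jar is clear. I carry on down.

>>> {"fn": "play_rows", "kwargs": {"commands": [{"dx": -0.1,"dy": 0,"dz": 0.22,"turn": 0,"hand": 0},{"dx": -0.08,"dy": 0,"dz": 0.22,"turn": 0,"hand": 0},{"dx": -0.06,"dy": 0,"dz": 0.22,"turn": 0,"hand": 0},{"dx": -0.05,"dy": 0,"dz": 0.22,"turn": 0,"hand": 0},{"dx": -0.03,"dy": 0,"dz": 0.22,"turn": 0,"hand": 0},{"dx": 0,"dy": 0,"dz": 0,"turn": 0,"hand": 0},{"dx": 0,"dy": 0,"dz": 0,"turn": 0,"hand": 0}]}}

```text
time_s: 13.08
eef_pos: [0.2487, 0.6759, 0.0518]
tool_rot: [-0.707, 0.707, -0.0, -0.0]
force: [-0.3, -0.6, -2.3]
finger_gap: 0.023
gripper_force: 70.7
```

>>> {"fn": "play_rows", "kwargs": {"commands": [{"dx": 0,"dy": 0,"dz": 0.15,"turn": 0,"hand": 0},{"dx": 0,"dy": 0,"dz": 0.15,"turn": 0,"hand": 0},{"dx": 0,"dy": 0,"dz": 0.08,"turn": 0,"hand": 0},{"dx": 0,"dy": 0,"dz": 0,"turn": 0,"hand": 0}]}}

```text
time_s: 13.58
eef_pos: [0.2486, 0.6758, 0.0286]
tool_rot: [-0.707, 0.707, -0.0, -0.001]
force: [0.1, -0.3, -0.4]
finger_gap: 0.0228
gripper_force: 70.8
```

Run:
```python
from h import *
s=bot.observe(); print(s["eef_pos"],s["force"],s["wrist_torque"],s["gripper_force"]); a=[cv2.resize(bot.camera("wrist")[:,:,::-1],(400,300)),cv2.resize(bot.camera("scene")[20:140,280:440,::-1],(400,300))]; cv2.imwrite("pics/w6.png",np.hstack(a))
```

```text
[0.2486 0.6758 0.0286] [ 0.1468 -0.317  -0.4041] [-0.4802 -0.031   0.0195] 70.79152822494507
```

View pics/w6.png

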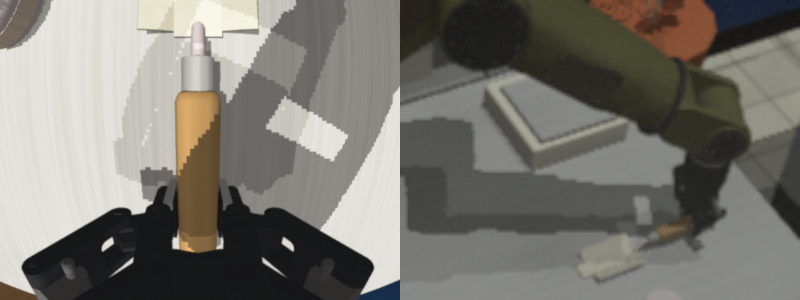

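It now looks level on the bench, with the handle still in the pads. I tighten to 120 N and lift.

>>> {"fn": "play_rows", "kwargs": {"commands": [{"dx": 0,"dy": 0,"dz": 0.06,"turn": 0,"hand": 0},{"dx": 0,"dy": 0,"dz": 0,"turn": 0,"hand": 0},{"dx": 0,"dy": 0,"dz": 0,"turn": 0,"hand": 0},{"dx": 0,"dy": 0,"dz": 0,"turn": 0,"hand": 0}], "squeeze": 120}}

```text
time_s: 14.18
eef_pos: [0.2487, 0.6763, 0.026]
tool_rot: [-0.707, 0.707, 0.0, 0.0]
force: [0.5, 0.6, 4.8]
finger_gap: 0.0226
gripper_force: 118.8
```

>>> {"fn": "play_rows", "kwargs": {"commands": [{"dx": 0,"dy": 0,"dz": -0.2,"turn": 0,"hand": 0},{"dx": 0,"dy": 0,"dz": -0.4,"turn": 0,"hand": 0},{"dx": 0,"dy": 0,"dz": -0.6,"turn": 0,"hand": 0},{"dx": 0,"dy": 0,"dz": -0.6,"turn": 0,"hand": 0},{"dx": 0,"dy": 0,"dz": -0.6,"turn": 0,"hand": 0},{"dx": 0,"dy": 0,"dz": -0.6,"turn": 0,"hand": 0},{"dx": 0,"dy": 0,"dz": -0.6,"turn": 0,"hand": 0},{"dx": 0,"dy": 0,"dz": -0.6,"turn": 0,"hand": 0},{"dx": 0,"dy": 0,"dz": -0.3,"turn": 0,"hand": 0},{"dx": 0,"dy": 0,"dz": 0,"turn": 0,"hand": 0}]}}

```text
time_s: 15.42
eef_pos: [0.2487, 0.6763, 0.2986]
tool_rot: [-0.707, 0.707, 0.001, 0.002]
force: [-0.1, -0.3, -2.5]
finger_gap: 0.0225
gripper_force: 117.8
```

Run:
```python
from h import *
s=bot.observe(); print(s["eef_pos"],s["tool_rot"],s["force"],s["wrist_torque"],s["gripper_force"],s["qpos"])
w=bot.camera("wrist")[:,:,::-1]; t=bot.camera("top")[:,:,::-1]; cv2.imwrite("pics/w7.png",w); cv2.imwrite("pics/t7.png",t); cv2.imwrite("pics/s7.png",bot.camera("scene")[:,:,::-1])
```

```text
[0.2487 0.6763 0.2986] [-0.7071  0.7071  0.0008  0.0019] [-0.1274 -0.2694 -2.4989] [ 0.27   -0.0023  0.0281] 117.82716035842896 [ 1.1675  0.6898  0.8427  0.0001  1.605  -1.9739]
```

View pics/w7.png

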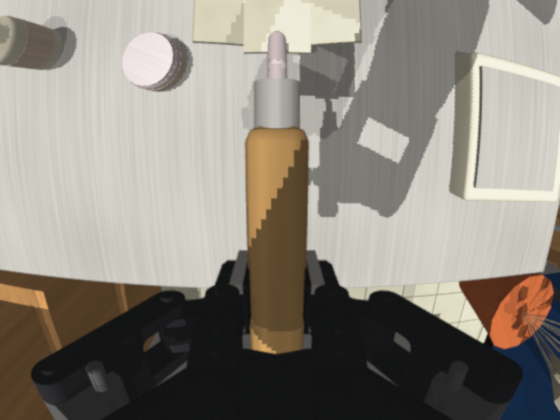

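The lift went fine: the handle joint stays at row ~128, as it was on the bench, so there is no droop, and the torque of 0.27 Nm fits a level trowel. I plan the swing to the tray.

Run:
```python
from h import *
from scipy.optimize import fsolve
def run(p,N,x0,th,dth):
    x=np.array(x0,float);P=[]
    for i in range(N):
        ex=np.array([np.cos(th),np.sin(th)]);ey=np.array([np.sin(th),-np.cos(th)])
        x=x+p[0]*ex+p[1]*ey; th+=dth/N; P.append(x)
    return x,P
N=16;x0=[.2487,.6763];th=1.5*np.pi;dth=-np.radians(40)
p=fsolve(lambda p:run(p,N,x0,th,dth)[0]-[.600,.309],[0,-.03])
print(p/.06,-dth/N/(np.pi/2)); print(np.array(run(p,N,x0,th,dth)[1])[::3])
```

```text
[ 0.2497 -0.4791] 0.027777777777777776
[[0.2774 0.6613]
 [0.3594 0.6091]
 [0.4338 0.5466]
 [0.4994 0.4749]
 [0.5552 0.3952]
 [0.6    0.309 ]]
```

>>> {"fn": "play_rows", "kwargs": {"commands": [{"dx": 0.125,"dy": -0.24,"dz": 0,"turn": 0.014,"hand": 0},{"dx": 0.125,"dy": -0.24,"dz": 0,"turn": 0.014,"hand": 0},{"dx": 0.25,"dy": -0.48,"dz": 0,"turn": 0.028,"hand": 0},{"dx": 0.25,"dy": -0.48,"dz": 0,"turn": 0.028,"hand": 0},{"dx": 0.25,"dy": -0.48,"dz": 0,"turn": 0.028,"hand": 0},{"dx": 0.25,"dy": -0.48,"dz": 0,"turn": 0.028,"hand": 0},{"dx": 0.25,"dy": -0.48,"dz": 0,"turn": 0.028,"hand": 0},{"dx": 0.25,"dy": -0.48,"dz": 0,"turn": 0.028,"hand": 0},{"dx": 0.25,"dy": -0.48,"dz": 0,"turn": 0.028,"hand": 0},{"dx": 0.25,"dy": -0.48,"dz": 0,"turn": 0.028,"hand": 0}]}}

```text
time_s: 16.82
eef_pos: [0.4802, 0.4968, 0.2955]
tool_rot: [-0.553, 0.833, -0.0, -0.0]
force: [0.2, -0.4, -2.8]
finger_gap: 0.0223
gripper_force: 117.8
```

>>> {"fn": "play_rows", "kwargs": {"commands": [{"dx": 0.25,"dy": -0.48,"dz": 0,"turn": 0.028,"hand": 0},{"dx": 0.25,"dy": -0.48,"dz": 0,"turn": 0.028,"hand": 0},{"dx": 0.25,"dy": -0.48,"dz": 0,"turn": 0.028,"hand": 0},{"dx": 0.25,"dy": -0.48,"dz": 0,"turn": 0.028,"hand": 0},{"dx": 0.25,"dy": -0.48,"dz": 0,"turn": 0.028,"hand": 0},{"dx": 0.25,"dy": -0.48,"dz": 0,"turn": 0.028,"hand": 0},{"dx": 0.125,"dy": -0.24,"dz": 0,"turn": 0.014,"hand": 0},{"dx": 0.125,"dy": -0.24,"dz": 0,"turn": 0.014,"hand": 0},{"dx": 0,"dy": 0,"dz": 0,"turn": 0,"hand": 0},{"dx": 0,"dy": 0,"dz": 0,"turn": 0,"hand": 0},{"dx": 0,"dy": 0,"dz": 0,"turn": 0,"hand": 0}]}}

```text
time_s: 18.2
eef_pos: [0.5987, 0.3078, 0.2957]
tool_rot: [-0.421, 0.907, 0.0, -0.0]
force: [0.1, 0.4, -1.8]
finger_gap: 0.022
gripper_force: 117.8
```

Run:
```python
from h import *
s=bot.observe(); print(s["eef_pos"],s["tool_rot"],s["force"],s["wrist_torque"],s["gripper_force"])
t=bot.camera("top")[:,:,::-1]; S=bot.camera("scene")[:,:,::-1]; cv2.imwrite("pics/t8.png",t); cv2.imwrite("pics/s8.png",S)
cv2.imwrite("pics/c8.png",np.hstack([cv2.resize(t[180:300,150:310],(400,300),interpolation=2),cv2.resize(S[110:230,270:430],(400,300),interpolation=2)]))
```

```text
[0.5987 0.3078 0.2957] [-0.4206  0.9073  0.     -0.    ] [ 0.0779  0.3614 -1.7619] [ 0.2417 -0.2065 -0.0186] 117.8012466430664
```

View pics/c8.png

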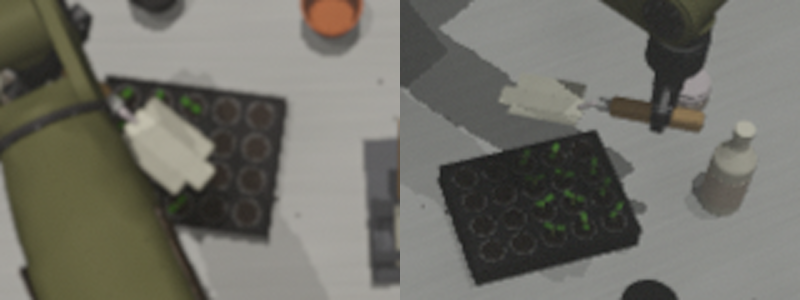

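The top view shows the blade over the tray with its centre at crop (170,147). The scene view shows the trowel near level, with its blade centre at crop (543,98). I triangulate the tip, middle and back of the blade to check position and tilt.

Run:
```python
from h import *
f=lambda x,y:(150+x/2.5,180+y/2.5); g=lambda x,y:(270+(x-400)/2.5,110+y/2.5)
for n,a,b in [("tip",(197,183),(508,97)),("mid",(170,147),(543,98)),("back",(137,115),(580,103))]:
    print(n,tri(f(*a),g(*b)))
# predicted blade mid
print(np.array([.5987,.3078])+.152*np.array([np.cos(np.radians(230)),np.sin(np.radians(230))]))
# handle slope seen in scene: wood mask axis, handle in known vertical plane
hsv=cv2.cvtColor(cv2.imread("pics/s8.png"),cv2.COLOR_BGR2HSV); s=bot.observe()
R=Rn.from_quat(s["tool_rot"]).as_matrix(); n=R[:,1]
def pl(u,v):
    o,d=ray("scene",u,v); return o+d*((s["eef_pos"]-o)@n)/(d@n)
for nm,p in [("handle far end",g(702,119)),("handle front",g(612,109)),("neck/blade",g(583,103)),("tip",g(505,97))]:
    q=pl(*p)-s["eef_pos"]; print(nm,"along tip dir",q@R[:,0],"z",q[2])
```

```text
tip (array([0.4541, 0.1573, 0.2478]), np.float64(0.000980232103246648))
mid (array([0.4966, 0.1864, 0.2773]), np.float64(0.0026590096517972697))
back (array([0.534 , 0.2226, 0.2898]), np.float64(0.0009689985939763932))
[0.501  0.1914]
handle far end along tip dir -0.05495514596390289 z 0.007608812506951168
handle front along tip dir 0.06300103015295903 z -0.01055949036348175
neck/blade along tip dir 0.10266887925871553 z -0.010891417406308557
tip along tip dir 0.20963755730069608 z -0.0329093677795817
```

```bash
cat > tilt.py <<'E'
from h import *
s=bot.observe(); S=bot.camera("scene")[:,:,::-1].copy(); W=bot.camera("wrist")[:,:,::-1].copy(); cv2.imwrite("pics/w9.png",W)
R=Rn.from_quat(s["tool_rot"]).as_matrix(); n=R[:,1]
def pl(u,v):
    o,d=ray("scene",u,v); q=o+d*((s["eef_pos"]-o)@n)/(d@n)-s["eef_pos"]; return np.array([q@R[:,0],q[2]])
hsv=cv2.cvtColor(S,cv2.COLOR_BGR2HSV); m=cv2.inRange(hsv,(5,70,30),(25,255,255)); k=np.zeros_like(m); k[145:170,345:400]=m[145:170,345:400]
ys,xs=np.nonzero(k); print(len(xs),xs.min(),xs.max())
for side in ("top","bot","mid"):
    P=[]
    for x in np.unique(xs):
        y=ys[xs==x]
        P.append((x,{"top":y.min(),"bot":y.max(),"mid":y.mean()}[side]))
    P=np.array(P,float); print(P[:,1].astype(int)) if side!="mid" else 0
    c=np.polyfit(P[2:-2,0],P[2:-2,1],1); r=c[0]*P[:,0]+c[1]; ok=abs(r-P[:,1])<2; c=np.polyfit(P[ok,0],P[ok,1],1)
    a,b=(pl(x,np.polyval(c,x)) for x in (P[0,0],P[-1,0])); print(side,a,b,"slope tip-down",np.arctan2(b[1]-a[1],a[0]-b[0]))
E
python3 tilt.py
python3 - <<'E'
import cv2,numpy as np
for f in ("w7","w9"):
    g=cv2.cvtColor(cv2.imread(f"pics/{f}.png"),cv2.COLOR_BGR2GRAY).astype(int)
    print(f,g[20:150:2,276]); 
    h=cv2.cvtColor(cv2.imread(f"pics/{f}.png"),cv2.COLOR_BGR2HSV)
    for v in (140,180,220): 
        x=np.nonzero(cv2.inRange(h,(5,70,30),(25,255,255))[v,200:350])[0]; print(v,x.min()+200,x.max()+200)
E
```

```text
200 355 390
[150 149 149 149 150 150 150 150 150 150 151 151 151 151 151 156 154 153
 153 153 153 153 154 154 154 154 155 155]
top [0.0654 0.0126] [-0.0496  0.0214] slope tip-down 0.07688168656639092
[155 155 155 156 156 156 156 156 156 157 157 157 157 157 156 159 160 160
 160 160 160 160 161 161 161 161 161 159]
bot [ 0.0615 -0.0168] [-0.0562 -0.0126] slope tip-down 0.03555454382071381
mid [ 0.0634 -0.0024] [-0.0529  0.0048] slope tip-down 0.06130981212896772
w7 [233 232 232 233 233 212 185 192 193 192 193 192 193 191 192 192 191 192
 192 195 213 222 203 201 201 202 202 201 202 195 190 190 190 190 190 190
 190 191 190 190 191 191 190 191 191 191 191 190 190 190 190 190 190 189
 132 126 131 137 141 145 148 149 149 149 149]
140 246 306
180 246 307
220 247 306
w9 [251 251 250 250 250 247 214 219 219 220 220 220 220 219 220 220 220 220
 220 225 238 246 246 246 246 246 246 246 241 235 242 243 240 195 159 159
 160 159 159 159 159 160 159 160 159 159 158 148 124 122 121 121 123 121
 109  96  95  96  96  97  97  96  97  97  96]
140 245 307
180 246 307
220 247 306
```

The tilt is about 0.06 rad (limit 0.2) and the grip isn't creeping, since the wrist features match those from before the swing. The blade's middle is within about 1 cm of the tray's middle and about 0.28 m up, so I hand the job in.

```bash
python3 -c "
from station import bot
s=bot.observe(); print(s['time_s'],s['joint_vel'],s['gripper_force']); print(bot.close_job())"
```

```text
18.4 [-3.19345494e-03 -1.10650250e-03 -1.06712322e-03 -8.22899050e-04
 -3.54885929e-05  8.43615140e-04] 117.8013002872467
the job is handed in; nothing more can be done
None
```

I handed the job in at 18.4 s with the trowel held hollow up about 0.06 rad off level, its blade's middle about 7 mm from the tray's middle and roughly 0.28 m above the bench; no verdict came back, and I levelled it by pressing the blade onto open bench while still gripping it.

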